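Reverse the shoe-finishing row

ROBOT

A 7-joint arm with a two-finger parallel gripper is mounted at the origin on the work surface. World frame = base frame: x ahead of the robot, y to its left, z up, the work surface at z = 0. Lengths are in m, angles in rad, forces in N, time in s.
With the tool pointing down it reaches from about 0.4 to 0.875 m from the base axis. Payload 19.3 kg.
Tool frame: the origin (TCP) lies on the centre line of the jaws, within the pads' length; the fingertips stand 8 mm ahead of it and the grasp point (between the pads) lies 11 mm behind it; z points along the fingers, y is the line along which they close (so a half turn about z gives the same grasp; the last joint's range is limited). The gripper opens to 85 mm and grips with 20 to 120 N. Pads are 22 mm wide; open, the fingers measure 114 mm over their backs; the gripper's body (76 mm by 85 mm) begins 54 mm behind the grasp point. The pads swing forward as they close: fully open they stand 13 mm farther back than shut.
Start: joints at [-1.248, 0.521, -0.036, 1.599, 0.021, 1.021, -0.113], TCP at [0.239, 0.577, 0.239] pointing down, gripper open.
Joint ranges: [-2.91, 2.91], [-0.3, 2.13], [-1.5, 1.42], [0.17, 2.43], [-1.26, 4.41], [0.16, 1.93], [-2.52, 2.52]. Speed limits (rad/s): [1.89, 1.89, 2.39, 2.39, 3.01, 3.01, 3.01].

INTERFACE

Orientations are given as [roll, pitch, yaw] about the fixed x, y, z axes, in that order (R = Rz(yaw) Ry(pitch) Rx(roll)).
In Python, from workcell import status, grab_frame, camera_params, bot, search_frame, silhouettes gives the robot as it stands.
- The arm moves only by the shell command python3 -m creep 'ROWS' [FORCE]. ROWS is JSON, a list of rows, each a list of 5 numbers: the shift along the tool's x, y, z in units of 60 mm (1.0 is 60 mm), then the turn about the tool's z in units of 8 degrees (1.0 is 8 degrees), then the opening, from 0 (shut) to 1 (fully open). In form: [[x, y, z, twist, hand], ...]. A call has 1 to 5 rows; each row is the pose to reach, as a shift and turn from the pose commanded when the call began, along the tool's axes at that moment; what a row does not reach only later rows make up. A row lasts 1/8 s, in which the tool goes at most 62.5 mm and 10.7 degrees, less where a joint would pass 70% of its speed; a pose out of reach is approached as far as the arm can. A call with a gripper value outside its range is refused whole. The fingers move at their own pace and stop on an object; FORCE is the grip in N (left out, the last holds). Time passes only in rows, so rows that repeat a pose let the fingers close. It gives the time, the measured TCP pose, the force, the opening and the grip force at its end, in the units of the state.
- status.observe(): the state, without advancing time (a new reading comes with each control period).
- grab_frame(name): name is "scene" or "top" or "wrist"; returns the picture (384x512x3 uint8, blue, green, red); there is no depth.
- camera_params(name): a dict with "K" (3x3 intrinsics, pixels), "rvec" (rotation vector, rad) and "tvec" (3), from world to camera coordinates, as OpenCV has them; the wrist camera has in their place "tool_from_camera" (4x4, takes a point from camera to tool coordinates, whose origin is the TCP and whose axes are the flange's). Camera axes: x right, y down, z forward; pixel columns grow to the right and rows downward; lengths in m; the calibration is good to about 2 mm. A picture is of the moment at which its call begins: read the wrist's pose just before it. camera_params takes no time and is no camera call.
- bot.job_done(): hands the job in; it is judged then, once.
Trained networks look in the newest picture that a camera, given by its name, has taken for a name from the list of things; names that differ only in an ending like _2 or _b are one class to them, and where a whole thing is asked for, a point or a joint stands for the part that bears it (a point fixed in the world has none). Each returns a list of dicts, best first, with "p" (0 to 1); they miss things now and then, are a little off and sometimes report something else, mostly with a low value. They report only what shows in the picture. A call takes as long as a camera call. They do not tell look-alikes from the thing itself.
- search_frame(camera, name): "extent" ([left, top, right, bottom] as shares, 0 to 1, of the picture: columns of its width, rows of its height, round what is visible of it).
- silhouettes(camera, name): "mask" (384x512 bool, what is visible of it) and "extent" ([left, top, right, bottom] as shares, 0 to 1, of the picture: columns of its width, rows of its height, round what is visible of it).
The state is a dict: "clock": time; "qpos": joint angles; "qd": joint speeds; "joint_efforts": joint torques, N m; "position": TCP position; "tool_rot": TCP orientation; "force": force on the tool from outside, world axes, zero at the start; "moment": the same for the moment, N m; "grip_width": finger opening in m; "finger_force": force on a finger pad.
Only numpy, scipy, OpenCV 4.12 (cv2) and the standard library are available. Lean on these libraries where they do the work, as an engineer would, in place of code of your own. Each camera call takes 0.05 s, during which the arm holds its last target. There are 200 camera calls.

TASK

The polish tin, the dye bottle and the two alike cream jars stand in a row on the wooden rack in their order of use. Move all four to the steel rack in the reverse order, one centred on each rubber mat: what now stands at the left end goes to the right end, the second from the left to the second from the right, and so on (left and right as the robot sees them; +y is left). Keep them upright throughout and set them down without dropping them; the two jars are interchangeable.

Things in the scene. Friction and masses are not known exactly. Their poses are not given: they have to be found in the camera images.
- tin: Flat round polish tin of bare metal: body 55 mm across, lid 58 mm across from 17 mm up, 28 mm high in all, about 120 g. Origin: centre of its underside, z up.
- bottle: Slim amber glass dye bottle: straight body 40 mm across up to 68 mm, shoulder to 80 mm, black cap 23 mm across, 96 mm high in all, about 140 g. Origin: centre of its underside, z up.
- jar_a: One of two identical, interchangeable cream jars: white glazed body 48 mm across, 40 mm high, black lid 47 mm across, 54 mm high in all, about 150 g. Origin: centre of its underside, z up.
- jar_b: One of two identical, interchangeable cream jars: white glazed body 48 mm across, 40 mm high, black lid 47 mm across, 54 mm high in all, about 150 g. Origin: centre of its underside, z up.
- pad_tin: Square cork pad (72 x 72 x 4 mm) on which the tin stands at the start, within 9 mm of its middle; origin: centre of its underside, y along the row, z up. It is fixed on the wooden rack: a board 85 mm deep, 400 mm wide, top 50 mm above the table, end cheeks 75 mm high. Four like pads 90 mm apart, one under each thing.
- pad_bottle: As pad_tin, but under the bottle at the start. The two racks are fixed one behind the other, about 185 mm apart centre to centre, either one nearer the robot, rows roughly along y, each turned by up to 6 degrees.
- mat_a: One of four alike round black rubber mats (72 mm across, 4 mm thick), 90 mm apart; the letters say nothing of their order. Origin: centre of its underside, y along the row, z up. Fixed on the steel rack: a sheet 85 mm deep, 400 mm wide, top 70 mm above the table, a wire hoop 104 mm high near each end.
- mat_b: One of four alike round black rubber mats (72 mm across, 4 mm thick), 90 mm apart; the letters say nothing of their order. Origin: centre of its underside, y along the row, z up. Fixed on the steel rack: a sheet 85 mm deep, 400 mm wide, top 70 mm above the table, a wire hoop 104 mm high near each end.
- mat_c: One of four alike round black rubber mats (72 mm across, 4 mm thick), 90 mm apart; the letters say nothing of their order. Origin: centre of its underside, y along the row, z up. Fixed on the steel rack: a sheet 85 mm deep, 400 mm wide, top 70 mm above the table, a wire hoop 104 mm high near each end.
- mat_d: One of four alike round black rubber mats (72 mm across, 4 mm thick), 90 mm apart; the letters say nothing of their order. Origin: centre of its underside, y along the row, z up. Fixed on the steel rack: a sheet 85 mm deep, 400 mm wide, top 70 mm above the table, a wire hoop 104 mm high near each end.
Things that resemble listed ones, but are neither listed nor needed, are in the scene too. Leave any blue or green look-alike of the jar_b alone.

How it is judged:
By the outcome, as a careful person would: the job done as asked, in the order asked, and still so for the second after the job is handed in, with the robot touching nothing.
It also fails if it takes over 93 s, if anything falls off the work surface, if the arm or the gripper's body presses on something with over 40 N, if the wrist force passes 120 N, or if a joint passes its speed limit or range.

## Working session

There is one attempt and no reset: what is moved stays moved. The work goes in short steps, Python scripts to look and compute and a shell command to move; the robot and the scene stay as the last step left them, time stands still between calls to the robot, and variables do not carry over. Pictures are saved under pics/ and viewed, at most 17 in all, crops included, and the job is handed in when it is done.

```bash
ls; mkdir -p pics; python3 - <<'E'
from workcell import status, grab_frame, camera_params
import cv2
s=status.observe(); print({k:(v if not hasattr(v,'__len__') else [round(float(x),3) for x in v]) for k,v in s.items()})
for n in ("scene","top"):
    cv2.imwrite(f"pics/{n}0.png",grab_frame(n)); print(n,camera_params(n))
print(camera_params("wrist"))
E
```

```text
pics
{'clock': 0.0, 'qpos': [-1.248, 0.522, -0.036, 1.6, 0.021, 1.021, -0.113], 'qd': [-0.0, -0.0, 0.001, -0.0, -0.001, -0.001, -0.002], 'joint_efforts': [0.0, -92.711, 1.98, -36.993, 0.018, 0.008, 0.0], 'position': [0.239, 0.577, 0.239], 'tool_rot': [-3.14, 0.0, 2.749], 'force': [-0.6, 0.262, 0.077], 'moment': [-0.0, 0.015, -0.004], 'finger_force': 0.0, 'grip_width': 0.08501859716403289}
scene {'K': array([[465.38357083,   0.        , 258.40055257],
       [  0.        , 465.38357083, 189.52238974],
       [  0.        ,   0.        ,   1.        ]]), 'rvec': array([ 2.26908117,  0.58228191, -0.25376035]), 'tvec': array([-0.45864143, -0.11705175,  1.01981975])}
top {'K': array([[355.97814578,   0.        , 251.75175613],
       [  0.        , 355.97814578, 195.97342569],
       [  0.        ,   0.        ,   1.        ]]), 'rvec': array([ 2.09564609, -2.1335563 ,  0.22381517]), 'tvec': array([-0.00536511,  0.52939751,  0.60491948])}
{'K': array([[279.07801975,   0.        , 256.92353838],
       [  0.        , 279.07801975, 192.01387233],
       [  0.        ,   0.        ,   1.        ]]), 'tool_from_camera': array([[ 8.06204548e-04, -9.50854097e-01, -3.09638233e-01,
         7.90491464e-02],
       [ 9.99999656e-01,  7.05970237e-04,  4.35765238e-04,
         3.21366416e-04],
       [-1.95753785e-04, -3.09638478e-01,  9.50854339e-01,
        -1.35622585e-01],
       [ 0.00000000e+00,  0.00000000e+00,  0.00000000e+00,
         1.00000000e+00]])}
```

View pics/scene0.png

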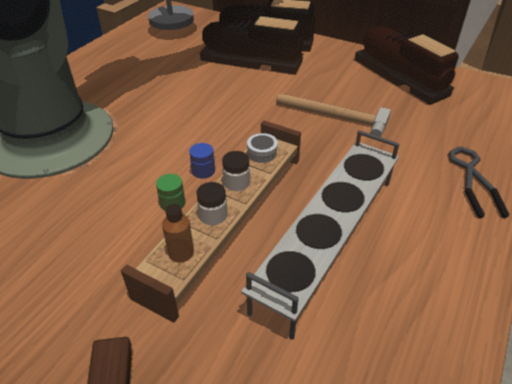

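View pics/top0.png

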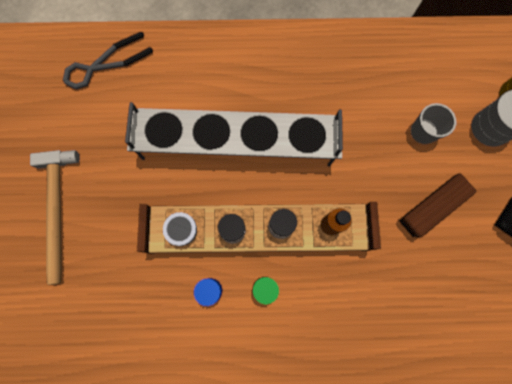

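The top view has up = +x and left = +y. The wooden rack is the nearer one and holds, from left to right, tin (180,229), jar (231,229), jar (283,223) and bottle (340,222). The steel rack is behind it, with mats at (163,130), (211,131), (259,132) and (307,134).

Possible confusions:
- **Jars:** blue (207,292) and green (265,291) stand off the rack and must be left alone.
- **Tin:** the cup at (434,122) is not it.
- **Bottle:** the dark thing at (505,90) is not it.

I choose only what stands on the rack pads.

```bash
cat > h.py <<'E'
import numpy as np, cv2
from scipy.optimize import least_squares
from workcell import status, grab_frame, camera_params, search_frame, silhouettes
PROF={'tin':[(0,27.5),(17,27.5),(17,29),(28,29)],'bottle':[(0,20),(68,20),(80,11.5),(96,11.5)],
 'jar_a':[(0,24),(40,24),(40,23.5),(54,23.5)],'mat_a':[(4,36)],}
def pts(n):
    a=np.linspace(0,2*np.pi,72,endpoint=False)
    return np.array([[r*np.cos(t),r*np.sin(t),z] for z,r in PROF[n] for t in a])/1000
def proj(P,cam):
    c=camera_params(cam); return cv2.projectPoints(P,c['rvec'],c['tvec'],c['K'],None)[0][:,0]
def box(n,xy,z,cam):
    p=proj(pts(n)+[xy[0],xy[1],z],cam); return np.r_[p.min(0),p.max(0)]
def ray(uv,cam,z):
    c=camera_params(cam);R=cv2.Rodrigues(c['rvec'])[0];o=-R.T@c['tvec']
    d=R.T@np.linalg.solve(c['K'],[*uv,1]);return (o+d*(z-o[2])/d[2])[:2]
def dets(cam,n):
    return [(d['p'],np.array(d['extent'])*[512,384,512,384]) for d in silhouettes(cam,n) if d['p']>.3]
def fit(n,z,obs,x0):
    r=least_squares(lambda q:np.concatenate([box(n,q,z,c)-b for c,b in obs]),x0); return r.x,np.abs(r.fun).max()
E
python3 - <<'E'
from h import *
np.set_printoptions(precision=4,suppress=True)
for c in('top','scene'): grab_frame(c)
for n,z in(('tin',.054),('bottle',.054),('jar_a',.054),('mat_a',.070)):
    D={c:dets(c,n) for c in('top','scene')}
    for p,b in D['top']:
        x0=ray((b[:2]+b[2:])/2,'top',z+.03 if n!='mat_a' else z+.004)
        x,e=fit(n,z,[('top',b)],x0); bs=box(n,x,z,'scene')
        m=[q for q in D['scene'] if np.abs(q[1]-bs).max()<15]
        line=(n,round(p,2),b.round(),x,round(e,1))
        if m:
            m=min(m,key=lambda q:np.abs(q[1]-bs).max()); xs,es=fit(n,z,[('scene',m[1])],x); xb,eb=fit(n,z,[('top',b),('scene',m[1])],x)
            line+=('scene',xs,round(es,1),'both',xb,round(eb,1))
        print(*line)
E
```

```text
tin 0.75 [165. 210. 196. 245.] [0.47   0.1117] 1.9 scene [0.4705 0.1101] 1.9 both [0.47   0.1113] 2.3
bottle 0.69 [319. 205. 352. 235.] [ 0.4759 -0.1578] 1.0 scene [ 0.4767 -0.161 ] 1.3 both [ 0.4761 -0.1594] 2.1
jar_a 0.87 [219. 214. 245. 244.] [0.4646 0.0197] 1.7 scene [0.4654 0.0168] 0.8 both [0.4647 0.0188] 2.2
jar_a 0.86 [194. 277. 220. 303.] [0.3651 0.0628] 2.9
jar_a 0.72 [271. 207. 300. 239.] [ 0.4738 -0.0723] 0.4
jar_a 0.57 [251. 278. 280. 305.] [ 0.3606 -0.0339] 2.1
mat_a 0.77 [240. 113. 277. 153.] [ 0.6455 -0.0294] 1.9 scene [ 0.6503 -0.0344] 2.3 both [ 0.6482 -0.0315] 3.2
mat_a 0.64 [193. 116. 228. 146.] [0.6509 0.06  ] 3.3 scene [0.6526 0.0558] 1.1 both [0.6517 0.0585] 3.6
mat_a 0.58 [145. 109. 183. 148.] [0.6565 0.1467] 1.5 scene [0.6571 0.1546] 1.8 both [0.6573 0.1493] 3.5
```

```bash
python3 - <<'E'
import cv2
a=cv2.imread('pics/top0.png')[90:315,120:400]
cv2.imwrite('pics/crop0.png',cv2.resize(a,None,fx=2.6,fy=2.6,interpolation=cv2.INTER_CUBIC))
E
```

```text
(no output)
```

View pics/crop0.png

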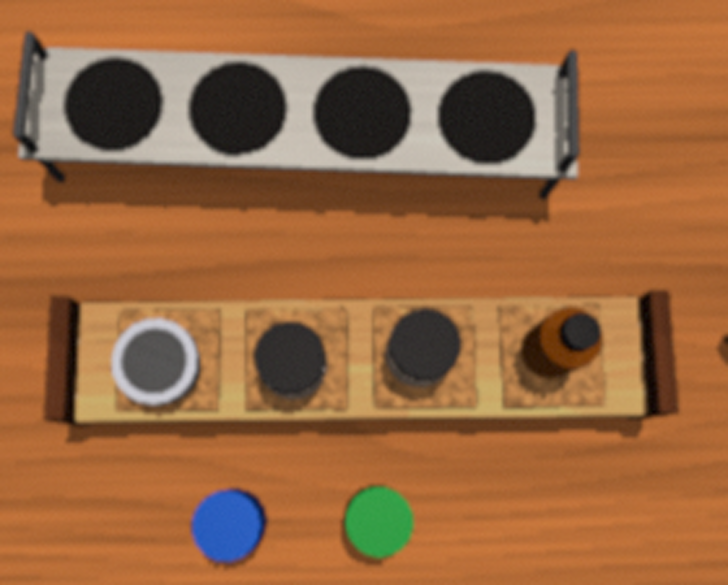

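The crop confirms tin, jar, jar, bottle on the cork pads and four free mats; blue and green stand off the rack. Next I refine the mats by dark blobs, using the 90 mm spacing, in both cameras.

```bash
python3 - <<'E'
from h import *
np.set_printoptions(precision=4,suppress=True)
C={}
for cam,guess in(('top',[(163,130),(211,131),(259,132),(307,134)]),('scene',[(364,167),(343,197),(318,231),(291,271)])):
    im=cv2.imread(f'pics/{cam}0.png'); m=(im.max(2)<60).astype(np.uint8)
    n,l,s,c=cv2.connectedComponentsWithStats(m,connectivity=4)
    C[cam]=[c[l[v,u]] for u,v in guess]
    print(cam,[s[l[v,u]].tolist() for u,v in guess],[ray(p,cam,.074) for p in C[cam]])
def mats(q):
    k=np.array([1.5,.5,-.5,-1.5])*.09
    return np.c_[q[0]-np.sin(q[2])*k,q[1]+np.cos(q[2])*k,np.full(4,.074)]
for cams in(('top',),('scene',),('top','scene')):
    r=least_squares(lambda q:np.concatenate([(proj(mats(q),c)-C[c]).ravel() for c in cams]),[.65,.01,0])
    print(cams,r.x,np.abs(r.fun).max(),mats(r.x)[:,:2])
# jar_2 and silhouettes of all dark/colour objects in scene near
for n in('jar_a',):
    D=dets('scene',n)
    for p,b in D: print(p,b.round())
    print(box('jar_a',[.4738,-.0723],.054,'scene'))
E
```

```text
top [[146, 113, 36, 34, 961], [194, 115, 35, 34, 954], [241, 116, 36, 34, 953], [289, 118, 36, 34, 964]] [array([0.6549, 0.1485]), array([0.6501, 0.0592]), array([ 0.6453, -0.0303]), array([ 0.6403, -0.1196])]
scene [[345, 155, 38, 25, 736], [323, 183, 40, 29, 915], [297, 215, 44, 33, 1149], [267, 252, 48, 40, 1457]] [array([0.6583, 0.1439]), array([0.6536, 0.0546]), array([ 0.6488, -0.0346]), array([ 0.6441, -0.1237])]
('top',) [ 0.6477  0.0145 -0.0545] 0.40992809085264525 [[ 0.655   0.1493]
 [ 0.6501  0.0594]
 [ 0.6452 -0.0305]
 [ 0.6403 -0.1203]]
('scene',) [ 0.6512  0.0103 -0.0516] 0.4317941942348966 [[ 0.6581  0.1451]
 [ 0.6535  0.0553]
 [ 0.6488 -0.0346]
 [ 0.6442 -0.1245]]
('top', 'scene') [ 0.6496  0.0128 -0.0511] 1.509646698195553 [[ 0.6565  0.1476]
 [ 0.6519  0.0577]
 [ 0.6473 -0.0322]
 [ 0.6427 -0.122 ]]
0.93 [191. 144. 213. 183.]
0.88 [156. 173. 185. 210.]
0.55 [220. 151. 247. 192.]
[193.4089 182.2998 225.4026 226.7585]
```

```bash
cat > d.py <<'E'
import sys,numpy as np
from workcell import status
s=status.observe();p=np.array(s['position']);y=s['tool_rot'][2];t=np.array([float(v) for v in sys.argv[1:4]])
d=t-p;a=lambda v:round(float(v),2)
print('at',p.round(4),'yaw',a(np.degrees(y)),'t',s['clock'],'units x,y,z,twist:',a((d[0]*np.cos(y)+d[1]*np.sin(y))/.06),a((d[0]*np.sin(y)-d[1]*np.cos(y))/.06),a(-d[2]/.06),a((np.degrees(y)-90)/8),'F',np.round(s['force'],1),'w',a(s['grip_width']*1e3),'ff',a(s['finger_force']))
E
python3 -m creep '[[-0.8,-0.6,0,1.2,1],[-1.6,-1.2,0,2.4,1],[-2.4,-1.8,0,3.6,1],[-3.2,-2.4,0,4.8,1],[-4,-3,0,6,1]]' 40
python3 d.py 0.47 0.05 0.24
```

```text
clock: 1.27
position: [0.3928, 0.3176, 0.2396]
tool_rot: [3.141, -0.0, 1.906]
force: [1.1, 0.2, 0.1]
grip_width: 0.0852
finger_force: 0.0
at [0.3928 0.3176 0.2396] yaw 109.18 t 1.275 units x,y,z,twist: -4.63 -0.25 -0.01 2.4 F [1.1 0.2 0.1] w 85.17 ff 0.0
```

```bash

python3 -m creep '[[-0.93,-0.05,0,0.6,1],[-1.86,-0.1,0,1.2,1],[-2.79,-0.15,0,1.8,1],[-3.72,-0.2,0,2.4,1],[-4.65,-0.25,0,2.4,1]]' >/dev/null
python3 d.py 0.475 -0.157 0.24
python3 - <<'E'
import cv2
from workcell import grab_frame
cv2.imwrite('pics/w1.png',grab_frame('wrist'))
E
```

```text
at [0.4714 0.0496 0.2396] yaw 90.23 t 1.9 units x,y,z,twist: -3.44 0.05 -0.01 0.03 F [1.4 0.7 0.4] w 84.98 ff 0.0
```

View pics/w1.png

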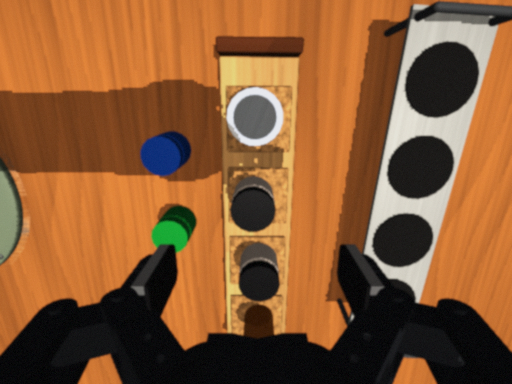

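The wrist view shows tin (255,117), jars (253,203) and (259,275), the bottle near the bottom (258,320), and mats at (441,79), (420,166) and (403,239). I take a third estimate from this view.

```bash
cat >> h.py <<'E'
def wray(uv,z,pose=None):
    s=pose or status.observe();from scipy.spatial.transform import Rotation as Ro
    c=camera_params('wrist');T=np.eye(4);T[:3,:3]=Ro.from_euler('xyz',s['tool_rot']).as_matrix();T[:3,3]=s['position']
    M=T@c['tool_from_camera'];d=M[:3,:3]@np.linalg.solve(c['K'],[*uv,1]);o=M[:3,3];return (o+d*(z-o[2])/d[2])[:2]
E
python3 - <<'E'
from h import *
np.set_printoptions(precision=4,suppress=True)
im=cv2.imread('pics/w1.png'); m=(im.max(2)<60).astype(np.uint8)
n,l,s,c=cv2.connectedComponentsWithStats(m,connectivity=4)
for u,v in((441,79),(420,166),(403,239)): print('mat',s[l[v,u]],wray(c[l[v,u]],.074))
for u,v in((253,206),(259,281)):
    print('lid',s[l[v,u]],wray(c[l[v,u]],.108))
from scipy import ndimage
g=((im.min(2)>150)).astype(np.uint8)
n,l,s,c=cv2.connectedComponentsWithStats(g); k=l[117,232]; print('tin',k,s[k]); b=s[k]
print(wray((b[0]+b[2]/2-.5,b[1]+b[3]/2-.5),.0815))
E
```

```text
mat [ 406   43   72   74 4080] [0.6589 0.1428]
mat [ 388  137   65   61 3056] [0.6538 0.0529]
mat [ 373  214   59   52 2355] [ 0.6486 -0.0369]
lid [ 231  187   43   44 1493] [0.4687 0.017 ]
lid [ 240  261   39   40 1256] [ 0.4753 -0.0696]
tin 3 [ 226   87   58   59 1169]
[0.4711 0.1075]
```

```bash

python3 -m creep '[[-0.9,0.02,0,0,1],[-1.8,0.04,0,0,1],[-2.5,0.06,0,0,1],[-2.5,0.06,0,0,1]]' >/dev/null
python3 d.py 0.4765 -0.161 0.2
python3 - <<'E'
from h import *
im=grab_frame('wrist');cv2.imwrite('pics/w2.png',im)
s=status.observe()
for d in silhouettes('wrist','bottle')[:3]: print(d['p'],(np.array(d['extent'])*[512,384,512,384]).round())
E
```

```text
at [ 0.4751 -0.1018  0.2395] yaw 90.03 t 2.45 units x,y,z,twist: -0.99 0.02 0.66 0.0 F [ 0.2  0.5 -1.5] w 85.65 ff 0.0
0.9 [236. 203. 275. 269.]
```

View pics/w2.png

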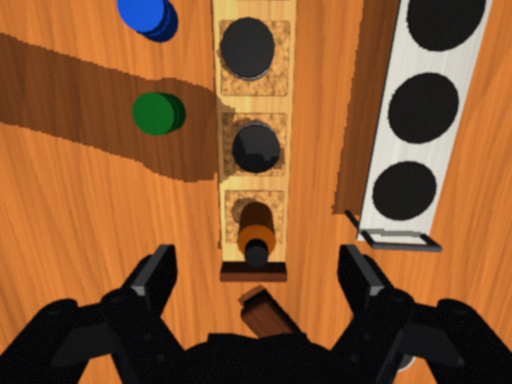

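The bottle cap is at (256,252), the jar lids at (246,48) and (255,147), and the mats at (423,107) and (404,190).

```bash
python3 - <<'E'
from h import *
np.set_printoptions(precision=4,suppress=True)
im=cv2.imread('pics/w2.png'); m=(im.max(2)<62).astype(np.uint8)
n,l,s,c=cv2.connectedComponentsWithStats(m,connectivity=4)
for N,u,v,z in(('mat',423,107,.074),('mat',404,190,.074),('lid',246,48,.108),('lid',255,147,.108),('cap',256,253,.148)): print(N,s[l[v,u]],wray(c[l[v,u]],z))
b=(236,269) ; print('body bottom',wray((256,200),.054))
E
```

```text
mat [ 389   73   69   70 3724] [ 0.647  -0.0245]
mat [ 373  162   63   58 2809] [ 0.6425 -0.1141]
lid [ 221   18   53   59 2410] [0.4669 0.025 ]
lid [ 232  125   48   48 1779] [ 0.4743 -0.0621]
cap [ 221  239   65   34 1141] [ 0.4736 -0.1599]
body bottom [ 0.475  -0.1338]
```

```bash
python3 d.py 0.4765 -0.161 0.2; python3 - <<'E'
from h import *
np.set_printoptions(precision=4,suppress=True)
p0=status.observe(); p=p0['position']
im=grab_frame('wrist'); m=(im.max(2)<62).astype(np.uint8)
n,l,s,c=cv2.connectedComponentsWithStats(m,connectivity=4)
for i in range(1,n):
    if s[i,4]>1000: print(s[i],c[i],wray(c[i],.074,p0),wray(c[i],.108,p0))
    elif s[i,4]>150: print(s[i],c[i],wray(c[i],.148,p0))
E
```

```text
at [ 0.4754 -0.0987  0.2393] yaw 90.26 t 2.55 units x,y,z,twist: -1.04 0.01 0.65 0.03 F [-0.   0.6  0.3] w 85.28 ff 0.0
[ 407    0   78   55 3455] [443.352   23.5583] [0.6518 0.0518] [0.6319 0.0438]
[146   7  32  38 250] [167.732  30.804] [0.4111 0.0287]
[ 222   22   52   59 2371] [247.5154  51.3442] [0.4661 0.027 ] [0.4672 0.0218]
[ 388   77   70   70 3677] [422.4194 111.6263] [ 0.6472 -0.0285] [ 0.6278 -0.0274]
[158  95  28  40 420] [175.9667 112.5929] [ 0.4122 -0.0279]
[ 232  128   48   48 1763] [255.4067 151.654 ] [ 0.4742 -0.0711] [ 0.4743 -0.0652]
[ 373  166   62   57 2780] [403.404  193.6885] [ 0.6425 -0.1181] [ 0.6236 -0.107 ]
[240 205  30  26 572] [254.4773 217.507 ] [ 0.4739 -0.1166]
[ 221  242   64   34 1148] [253.966  263.3232] [ 0.4729 -0.2098] [ 0.4732 -0.1882]
[    0   245   512   139 36128] [257.0133 338.1525] [ 0.4773 -0.3271] [ 0.4771 -0.2923]
```

```bash

python3 -m creep '[[-0.5,0,0.4,0,1],[-1,0,0.9,0,1],[-1,0,1.1,0,1],[-1,0,1.1,0,1]]' >/dev/null
python3 d.py 0.4755 -0.159 0.095
python3 - <<'E'
from h import *
im=grab_frame('wrist');cv2.imwrite('pics/w3.png',im)
c=camera_params('wrist');M=np.linalg.inv(c['tool_from_camera'])
# pixels of tool-frame points on tool axis at several heights
for dz in(-.011,.0,.028,.05,.09):
    q=c['K']@(M@[0,0,dz,1])[:3];print(dz,(q[:2]/q[2]).round(1))
E
```

```text
at [ 0.4756 -0.1575  0.1728] yaw 90.36 t 3.1 units x,y,z,twist: -0.02 -0.0 1.3 0.05 F [0.  0.9 0.2] w 85.29 ff 0.0
-0.011 [255.8 264.4]
0.0 [255.9 253.3]
0.028 [256.1 230.8]
0.05 [256.1 217.3]
0.09 [256.3 198.8]
```

View pics/w3.png

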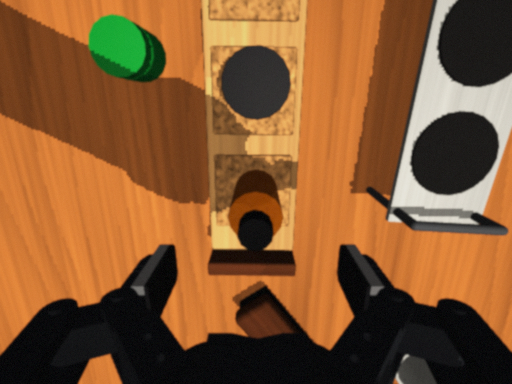

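The cap's top disc is centred near (255,231), and the tool axis at cap height projects to (256,234), so the gripper is within 2 mm of the bottle. I descend and grip.

```bash

python3 -m creep '[[0.02,0,0.4,0,1],[0.02,0,0.8,0,1],[0.02,0,1.15,0,1],[0.02,0,1.3,0,1],[0.02,0,1.3,0,1]]' 40 >/dev/null
python3 d.py 0.4755 -0.159 0.095
python3 -m creep '[[0,0,0,0,0.3],[0,0,0,0,0.3],[0,0,0,0,0.3],[0,0,0,0,0.3],[0,0,0,0,0.3]]' 40 >/dev/null
python3 d.py 0.4755 -0.159 0.175
```

```text
at [ 0.476  -0.1571  0.0957] yaw 90.34 t 3.775 units x,y,z,twist: -0.03 -0.01 0.01 0.04 F [ 0.1 -0.6  0.1] w 85.92 ff 0.0
at [ 0.4759 -0.1576  0.0959] yaw 90.29 t 4.4 units x,y,z,twist: -0.02 -0.01 -1.32 0.04 F [-2.2  1.8  9.9] w 38.74 ff 39.01
```

```bash

python3 -m creep '[[0,0,-0.2,0,0.3],[0,0,-0.5,0,0.3],[0,0,-0.9,0,0.3],[0,0,-1.2,0,0.3],[0,0,-1.4,0,0.3]]' >/dev/null
python3 d.py 0.6565 0.148 0.18
python3 -m creep '[[0.3,0.15,0,0,0.3],[0.8,0.45,0,0,0.3],[1.4,0.8,0,0,0.3],[2,1.2,0,0,0.3],[2.6,1.55,0,0,0.3]]' >/dev/null
python3 d.py 0.6565 0.148 0.18
```

```text
at [ 0.4758 -0.1576  0.1806] yaw 90.29 t 5.025 units x,y,z,twist: 5.08 3.04 0.01 0.04 F [ 0.1  0.2 -2.1] w 39.11 ff 40.43
at [5.684e-01 2.000e-04 1.795e-01] yaw 90.29 t 5.65 units x,y,z,twist: 2.46 1.48 -0.01 0.04 F [ 0.7 -1.7 -0.7] w 38.87 ff 40.42
```

```bash

python3 -m creep '[[0.6,0.35,0,0,0.3],[1.2,0.7,0,0,0.3],[1.8,1.1,0,0,0.3],[2.3,1.4,0,0,0.3],[2.45,1.48,0,0,0.3]]' >/dev/null
python3 -m creep '[[0,0,0,0,0.3],[0,0,0,0,0.3]]' >/dev/null
python3 d.py 0.6565 0.148 0.1165
python3 - <<'E'
from h import *
p=status.observe()
im=grab_frame('wrist');cv2.imwrite('pics/w4.png',im)
c=camera_params('wrist');M=np.linalg.inv(c['tool_from_camera']);q=c['K']@(M@[0,0,p['position'][2]-.074,1])[:3];print('axis at mat height',q[:2]/q[2], 'px/m',c['K'][0,0]/q[2])
E
```

```text
at [0.6556 0.145  0.1795] yaw 90.21 t 6.525 units x,y,z,twist: 0.05 0.02 1.05 0.03 F [-0.3  0.  -1.3] w 39.21 ff 40.46
axis at mat height [256.31284174 193.18069146] px/m 1099.2292904256565
```

View pics/w4.png

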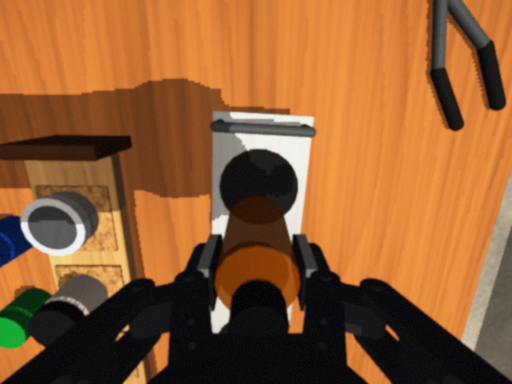

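The mat spans about (220–298, from row 150), half hidden by the held bottle. I fit its centre in tool axes.

```bash
cat >> h.py <<'E'
def matfit(im,rowmax,u,v,z_tool,r=.036,th=60):
    """tool-frame x,y of a dark disc z_tool ahead of TCP, from its contour above rowmax"""
    m=(im.max(2)<th).astype(np.uint8); m[int(rowmax):]=0
    n,l,s,c=cv2.connectedComponentsWithStats(m,connectivity=4); k=(l==l[v,u]).astype(np.uint8)
    e=max(cv2.findContours(k,cv2.RETR_EXTERNAL,cv2.CHAIN_APPROX_NONE)[0],key=len)[:,0].astype(float); e=e[e[:,1]<rowmax-2]
    c=camera_params('wrist');T=c['tool_from_camera'];d=np.c_[(e-c['K'][:2,2])/c['K'][0,0],np.ones(len(e))]@T[:3,:3].T;o=T[:3,3]
    P=(o+d*((z_tool-o[2])/d[:,2])[:,None])[:,:2]
    f=least_squares(lambda q:np.hypot(*(P-q).T)-r,P.mean(0),loss='soft_l1',f_scale=.001);return f.x,np.sqrt(np.mean(f.fun**2)),s[l[v,u]]
E
python3 - <<'E'
from h import *
im=cv2.imread('pics/w4.png');print(matfit(im,195,259,170,.1795-.074))
E
```

```text
(array([0.0030853 , 0.00150782]), np.float64(0.0008598494606008697), array([ 220,  150,   77,   45, 2857], dtype=int32))
```

```bash

python3 -m creep '[[0.05,0.02,0.3,0,0.3],[0.05,0.02,0.6,0,0.3],[0.05,0.02,0.85,0,0.3],[0.05,0.02,0.98,0,0.3],[0.05,0.02,1.04,0,0.3]]' |grep force
python3 -m creep '[[0,0,0.02,0,0.3],[0,0,0.02,0,0.3]]' |grep force
python3 d.py 0.6565 0.148 0.1159
```

```text
force: [-0.2, -0.4, -2.0]
finger_force: 40.5
force: [1.2, -0.8, -0.9]
finger_force: 40.5
at [0.6574 0.1494 0.1162] yaw 90.29 t 7.45 units x,y,z,twist: -0.02 -0.02 0.0 0.04 F [ 1.2 -0.8 -0.9] w 38.97 ff 40.51
```

```bash

python3 -m creep '[[0,0,0.015,0,0.3],[0,0,0.015,0,0.3]]' |grep -A0 ^force
python3 -m creep '[[0,0,0.015,0,0.3],[0,0,0.015,0,0.3]]' |grep -A0 ^force
```

```text
force: [-5.0, -0.8, 11.5]
force: [-10.2, -0.4, 23.8]
```

```bash

python3 -m creep '[[0,0,-0.015,0,0.3],[0,0,-0.015,0,0.3]]' |grep ^force
python3 -m creep '[[0,0,0,0,0.55],[0,0,0,0,0.65],[0,0,0,0,0.8],[0,0,0,0,1],[0,0,0,0,1]]' |grep -E 'force|width'
python3 -m creep '[[0,0,-0.3,0,1],[0,0,-0.8,0,1],[0,0,-1.4,0,1],[0,0,-2,0,1],[0,0,-2.2,0,1]]' >/dev/null
python3 d.py 0.47 0.1105 0.24
python3 - <<'E'
from h import *
s=status.observe(); im=grab_frame('wrist');cv2.imwrite('pics/w5.png',im)
grab_frame('top'); grab_frame('scene')
o=[(c,dets(c,'bottle')) for c in('top','scene')]
o=[(c,min(d,key=lambda q:np.abs(q[1]-box('bottle',[.657,.149],.074,c)).max())[1]) for c,d in o if d]
print(fit('bottle',.074,o,[.657,.149]))
E
```

```text
force: [-3.7, 0.4, 12.3]
force: [-0.2, 0.2, -0.4]
grip_width: 0.0856
finger_force: 0.0
at [0.6579 0.1493 0.2503] yaw 90.28 t 9.45 units x,y,z,twist: -0.63 -3.14 0.17 0.03 F [ 1.3 -0.2 -0.7] w 85.34 ff 0.0
(array([0.65905308, 0.14717932]), np.float64(1.4872170109890135))
```

View pics/w5.png

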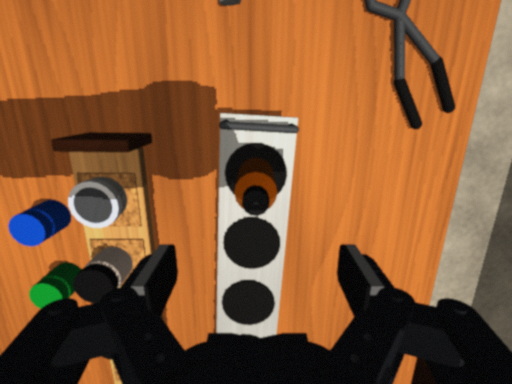

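The bottle (256,195) stands upright on the left-end mat (256,172). Next is the tin at (97,203).

```bash

python3 -m creep '[[-0.12,-0.6,0,0,1],[-0.3,-1.4,0.1,0,1],[-0.45,-2.2,0.4,0,1],[-0.6,-2.9,0.9,0,1],[-0.63,-3.13,1.1,0,1]]' >/dev/null
python3 -m creep '[[0,0,0,0,1],[0,0,0,0,1],[0,0,0,0,1]]' >/dev/null
python3 d.py 0.47 0.1105 0.064
python3 - <<'E'
from h import *
s=status.observe(); im=grab_frame('wrist');cv2.imwrite('pics/w6.png',im)
c=camera_params('wrist');M=np.linalg.inv(c['tool_from_camera']);q=c['K']@(M@[0,0,s['position'][2]-.082,1])[:3];print('axis at lid height',q[:2]/q[2],'px/m',c['K'][0,0]/q[2])
for d in silhouettes('wrist','tin')[:2]: print(d['p'],(np.array(d['extent'])*[512,384,512,384]).round(1))
E
```

```text
at [0.4703 0.1107 0.181 ] yaw 90.29 t 10.7 units x,y,z,twist: -0.0 -0.01 1.95 0.04 F [-0.3 -0.6 -0.2] w 85.42 ff 0.0
axis at lid height [256.29675446 195.45063846] px/m 1126.3507540342723
0.9 [223.6 155.  287.5 223.4]
```

View pics/w6.png

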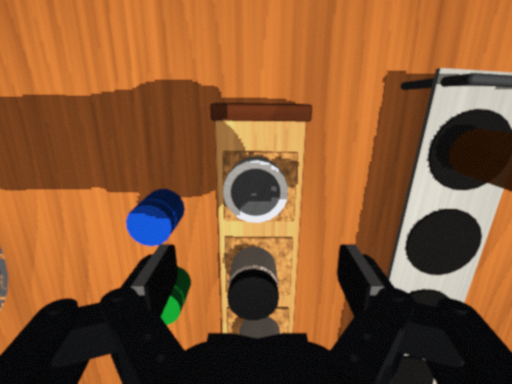

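The tin's lid is centred at (255.5,189.5) and the axis at (256,195), so I shift about 5 mm in +x tool, then descend and grip.

```bash

python3 -m creep '[[0.08,-0.01,0.6,0,1],[0.08,-0.01,1.2,0,1],[0.08,-0.01,1.65,0,1],[0.08,-0.01,1.85,0,1],[0.08,-0.01,1.93,0,1]]' >/dev/null
python3 -m creep '[[0,0,0,0,1],[0,0,0,0,1]]' |grep ^force
python3 d.py 0.47 0.1155 0.064
python3 -m creep '[[0,0,0,0,0.5],[0,0,0,0,0.5],[0,0,0,0,0.5],[0,0,0,0,0.5]]' 40 |grep ^force
python3 d.py 0.47 0.1155 0.14
```

```text
force: [-0.4, -0.0, 0.3]
at [0.4693 0.1156 0.0657] yaw 90.29 t 11.675 units x,y,z,twist: -0.0 0.01 0.03 0.04 F [-0.4 -0.   0.3] w 85.49 ff 0.0
force: [-3.8, 0.6, 13.8]
at [0.469  0.1155 0.0656] yaw 90.29 t 12.175 units x,y,z,twist: -0.0 0.02 -1.24 0.04 F [-3.8  0.6 13.8] w 56.64 ff 39.58
```

```bash

python3 -m creep '[[0,0,-0.2,0,0.5],[0,0,-0.6,0,0.5],[0,0,-1.0,0,0.5],[0,0,-1.3,0,0.5],[0,0,-1.4,0,0.5]]' >/dev/null
python3 d.py 0.6425 -0.119 0.15
python3 -m creep '[[-0.4,0.3,0,0,0.5],[-1,0.75,0,0,0.5],[-1.7,1.25,0,0,0.5],[-2.4,1.75,0,0,0.5],[-3.1,2.25,0,0,0.5]]' >/dev/null
python3 -m creep '[[-0.5,0.35,0,0,0.5],[-0.75,0.55,0,0,0.5],[-0.83,0.64,0,0,0.5],[-0.83,0.64,0,0,0.5],[-0.83,0.64,0,0,0.5]]' >/dev/null
python3 d.py 0.6425 -0.119 0.0856
python3 - <<'E'
from h import *
p=status.observe()
im=grab_frame('wrist');cv2.imwrite('pics/w7.png',im)
c=camera_params('wrist');M=np.linalg.inv(c['tool_from_camera']);q=c['K']@(M@[0,0,p['position'][2]-.074,1])[:3];print('axis at mat height',q[:2]/q[2], 'px/m',c['K'][0,0]/q[2])
E
```

```text
at [0.4692 0.1156 0.1502] yaw 90.3 t 12.8 units x,y,z,twist: -3.92 2.87 0.0 0.04 F [-0.2 -0.9 -0.2] w 56.5 ff 42.9
at [ 0.6431 -0.1184  0.1489] yaw 90.35 t 14.05 units x,y,z,twist: -0.01 -0.01 1.06 0.04 F [-0.3 -0.7 -1.4] w 56.05 ff 42.91
axis at mat height [256.2324623  205.05552558] px/m 1241.0987423766471
```

View pics/w7.png

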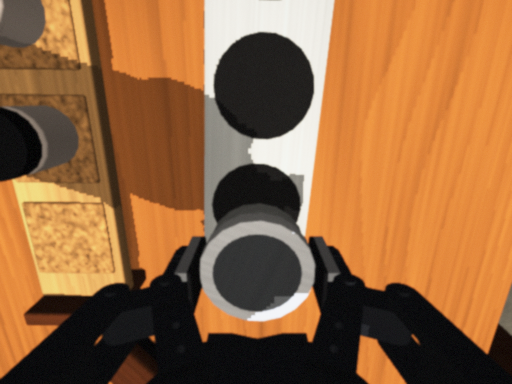

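The tin is held level, the target mat's upper half is at (256,164–205), and the next mat is at (264,85).

```bash
python3 - <<'E'
from h import *
im=cv2.imread('pics/w7.png');print(matfit(im,203,256,185,.1489-.074));x=matfit(im,150,264,85,.1489-.074);print(x, 'minus 90:',x[0]-.09*np.array([np.cos(.055),np.sin(.055)]))
E
```

```text
(array([-0.00285323, -0.00030134]), np.float64(0.0004624030852094105), array([ 213,  164,   87,   39, 2609], dtype=int32))
(array([0.08804998, 0.00501527]), np.float64(0.0015637337879806919), array([ 215,   33,   98,  105, 8129], dtype=int32)) minus 90: [-1.81392612e-03  6.77606076e-05]
```

```bash

python3 -m creep '[[-0.04,0,0.3,0,0.5],[-0.04,0,0.6,0,0.5],[-0.04,0,0.85,0,0.5],[-0.04,0,0.98,0,0.5],[-0.04,0,1.03,0,0.5]]' |grep ^force
python3 -m creep '[[0,0,0.02,0,0.5],[0,0,0.02,0,0.5]]' |grep ^force
python3 -m creep '[[0,0,0.015,0,0.5],[0,0,0.015,0,0.5]]' |grep ^force
python3 d.py 0.6425 -0.119 0.0856
```

```text
force: [0.4, -0.2, -1.2]
force: [-0.5, 0.1, -0.9]
force: [-2.6, 1.0, 4.6]
at [ 0.6438 -0.122   0.0858] yaw 90.29 t 15.225 units x,y,z,twist: 0.05 -0.02 0.0 0.04 F [-2.6  1.   4.6] w 56.3 ff 43.56
```

```bash

python3 -m creep '[[0,0,0,0,0.75],[0,0,0,0,0.85],[0,0,0,0,1],[0,0,0,0,1]]' |grep -E 'force|width'
python3 -m creep '[[0,0,-0.3,0,1],[0,0,-0.8,0,1],[0,0,-1.3,0,1],[0,0,-1.7,0,1],[0,0,-1.8,0,1]]' >/dev/null
python3 d.py 0.474 -0.067 0.19
python3 -m creep '[[0.2,-0.6,0,0,1],[0.45,-1.4,0,0,1],[0.7,-2.2,0,0,1],[0.88,-2.75,0,0,1],[0.92,-2.83,0.1,0,1]]' >/dev/null
python3 -m creep '[[0,0,0,0,1],[0,0,0,0,1],[0,0,0,0,1]]' >/dev/null
python3 d.py 0.474 -0.067 0.07
python3 - <<'E'
from h import *
s=status.observe(); im=grab_frame('wrist');cv2.imwrite('pics/w8.png',im)
c=camera_params('wrist');M=np.linalg.inv(c['tool_from_camera']);q=c['K']@(M@[0,0,s['position'][2]-.108,1])[:3];uv=q[:2]/q[2];print('axis at lid height',uv,'px/m',c['K'][0,0]/q[2])
try: print(matfit(im,238,int(uv[0]),int(uv[1])-5,s['position'][2]-.108,.0235))
except Exception as e: print(e)
E
```

```text
force: [0.2, -0.5, -0.8]
grip_width: 0.0858
finger_force: 0.0
at [ 0.6442 -0.1221  0.1957] yaw 90.29 t 16.35 units x,y,z,twist: 0.93 -2.83 0.1 0.04 F [ 0.9  0.  -0.2] w 84.97 ff 0.0
at [ 0.4739 -0.0679  0.187 ] yaw 90.27 t 17.35 units x,y,z,twist: 0.02 0.0 1.95 0.03 F [0.3 0.3 0. ] w 85.22 ff 0.0
axis at lid height [256.244493   203.30583902] px/m 1220.1972678173593
(array([0.0032248 , 0.00049791]), np.float64(0.0008742842981958212), array([ 229,  171,   56,   56, 2417], dtype=int32))
```

View pics/w8.png

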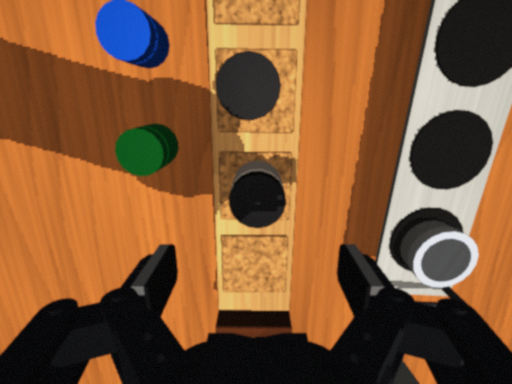

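The jar lid is centred at about (257,199) and the tool axis at (256,203), a 2 mm shift. The tin sits on the right-end mat at (443,258).

```bash

python3 -m creep '[[0.03,0.01,0.6,0,1],[0.03,0.01,1.2,0,1],[0.03,0.01,1.65,0,1],[0.03,0.01,1.85,0,1],[0.03,0.01,1.9,0,1]]' >/dev/null
python3 -m creep '[[0,0,0,0,1],[0,0,0,0,1]]' |grep ^force
python3 -m creep '[[0,0,0,0,0.4],[0,0,0,0,0.4],[0,0,0,0,0.4],[0,0,0,0,0.4]]' 40 |grep ^force
python3 d.py 0.47 0.1155 0.14
python3 -m creep '[[0,0,-0.2,0,0.4],[0,0,-0.6,0,0.4],[0,0,-0.9,0,0.4],[0,0,-1.1,0,0.4],[0,0,-1.2,0,0.4]]' >/dev/null
python3 d.py 0.648 -0.033 0.15
```

```text
force: [0.3, 0.2, 1.0]
force: [-2.8, 1.3, 11.5]
at [ 0.4741 -0.0657  0.0735] yaw 90.29 t 18.775 units x,y,z,twist: 3.02 -0.05 -1.11 0.04 F [-2.8  1.3 11.5] w 46.2 ff 39.55
at [ 0.4741 -0.0657  0.1458] yaw 90.3 t 19.4 units x,y,z,twist: 0.53 2.9 -0.07 0.04 F [ 0.1  0.6 -2.4] w 46.61 ff 42.32
```

```bash

python3 -m creep '[[0.05,0.3,0,0,0.4],[0.15,0.9,0,0,0.4],[0.3,1.6,0,0,0.4],[0.4,2.2,0,0,0.4],[0.5,2.7,0,0,0.4]]' >/dev/null
python3 -m creep '[[0.04,0.2,0,0,0.4],[0.04,0.2,0,0,0.4],[0.04,0.2,0,0,0.4]]' >/dev/null
python3 d.py 0.6475 -0.032 0.0935
python3 - <<'E'
from h import *
p=status.observe()
im=grab_frame('wrist');cv2.imwrite('pics/w9.png',im)
z=p['position'][2]-.074
c=camera_params('wrist');M=np.linalg.inv(c['tool_from_camera'])
def px(x):
    q=c['K']@(M@[*x,z,1])[:3];return q[:2]/q[2]
print('axis',px((0,0)))
u,v=px((.03,0)).round().astype(int);u2,v2=px((.09,.005)).round().astype(int)
for r in(190,196,202): print(matfit(im,r,u,v,z))
x=matfit(im,150,u2,v2,z);print(x,'minus 90:',x[0]-.09*np.array([np.cos(.055),np.sin(.055)]))
E
```

```text
at [ 0.6469 -0.033   0.145 ] yaw 90.26 t 20.4 units x,y,z,twist: 0.02 0.01 0.86 0.03 F [-0.6 -0.3 -1.9] w 46.57 ff 42.32
axis [256.22141727 206.79936279]
(array([0.00146677, 0.00082764]), np.float64(0.00038794962948401977), array([ 215,  160,   85,   30, 1892], dtype=int32))
(array([0.00142358, 0.00083453]), np.float64(0.0004591951943676922), array([ 214,  160,   88,   36, 2414], dtype=int32))
(array([0.0013915 , 0.00084746]), np.float64(0.0005638445969246658), array([ 213,  160,   89,   42, 2945], dtype=int32))
(array([0.09250383, 0.00613893]), np.float64(0.0016150838053790055), array([ 215,   24,  101,  109, 8595], dtype=int32)) minus 90: [0.00263992 0.00119142]
```

View pics/w9.png

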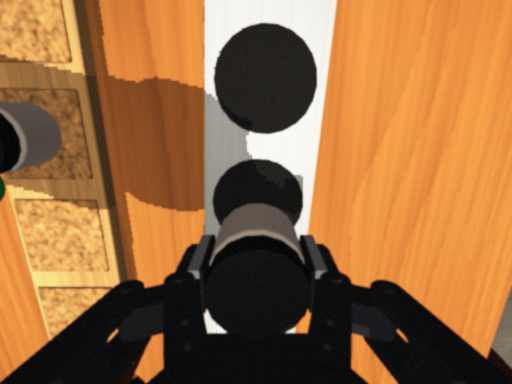

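The held jar is over the third mat, whose upper half is at (257,160–200). The remaining offset is about +1.5 mm in x and +1 mm in y.

```bash

python3 -m creep '[[0.03,0.01,0.25,0,0.4],[0.03,0.01,0.5,0,0.4],[0.03,0.01,0.7,0,0.4],[0.03,0.01,0.8,0,0.4],[0.03,0.01,0.84,0,0.4]]' |grep ^force
python3 -m creep '[[0,0,0.02,0,0.4],[0,0,0.02,0,0.4]]' |grep ^force
python3 -m creep '[[0,0,0.015,0,0.4],[0,0,0.015,0,0.4]]' |grep ^force
python3 d.py 0.6475 -0.032 0.0935
```

```text
force: [-0.6, 0.5, -1.6]
force: [0.1, 0.2, -1.5]
force: [-4.7, 0.5, 10.9]
at [ 0.6487 -0.0307  0.0936] yaw 90.29 t 21.575 units x,y,z,twist: -0.02 -0.02 0.0 0.04 F [-4.7  0.5 10.9] w 46.69 ff 43.61
```

```bash

python3 -m creep '[[0,0,0,0,0.65],[0,0,0,0,0.8],[0,0,0,0,1],[0,0,0,0,1]]' |grep -E 'force|width'
python3 -m creep '[[0,0,-0.3,0,1],[0,0,-0.8,0,1],[0,0,-1.2,0,1],[0,0,-1.5,0,1],[0,0,-1.6,0,1]]' >/dev/null
python3 -m creep '[[0.2,-0.6,0,0,1],[0.45,-1.4,0,0,1],[0.7,-2.2,0,0,1],[0.85,-2.9,0,0,1],[0.88,-3.03,0,0,1]]' >/dev/null
python3 -m creep '[[0,0,0,0,1],[0,0,0,0,1],[0,0,0,0,1]]' >/dev/null
python3 d.py 0.467 0.022 0.072
python3 - <<'E'
from h import *
s=status.observe(); im=grab_frame('wrist');cv2.imwrite('pics/w10.png',im)
c=camera_params('wrist');M=np.linalg.inv(c['tool_from_camera']);q=c['K']@(M@[0,0,s['position'][2]-.108,1])[:3];uv=q[:2]/q[2];print('axis at lid height',uv)
print(matfit(im,238,int(uv[0]),int(uv[1])-5,s['position'][2]-.108,.0235))
E
```

```text
force: [-0.0, 0.4, -0.7]
grip_width: 0.0855
finger_force: 0.0
at [0.4669 0.0209 0.1884] yaw 90.26 t 23.7 units x,y,z,twist: 0.02 0.0 1.94 0.03 F [ 0.8  0.4 -0. ] w 85.49 ff 0.0
axis at lid height [256.2485962  202.72081322]
(array([0.00266907, 0.00050625]), np.float64(0.0008936369524212961), array([ 229,  171,   56,   56, 2384], dtype=int32))
```

View pics/w10.png

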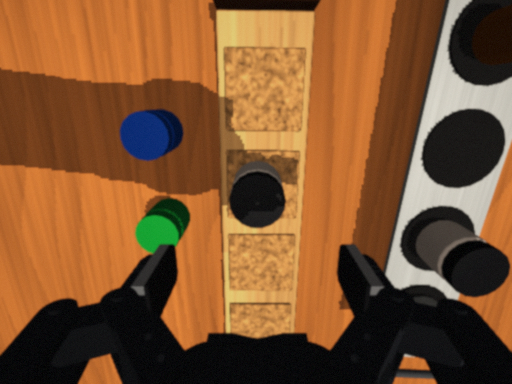

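The last jar's lid is at (257,199), with the axis at (256,203). The blue and green jars are clear of the fingers.

```bash

python3 -m creep '[[0.03,0.01,0.6,0,1],[0.03,0.01,1.2,0,1],[0.03,0.01,1.65,0,1],[0.03,0.01,1.85,0,1],[0.03,0.01,1.92,0,1]]' >/dev/null
python3 -m creep '[[0,0,0,0,1],[0,0,0,0,1]]' |grep ^force
python3 -m creep '[[0,0,0,0,0.4],[0,0,0,0,0.4],[0,0,0,0,0.4],[0,0,0,0,0.4]]' 40 |grep ^force
python3 d.py 0.47 0.1155 0.14
python3 -m creep '[[0,0,-0.2,0,0.4],[0,0,-0.6,0,0.4],[0,0,-0.9,0,0.4],[0,0,-1.1,0,0.4],[0,0,-1.2,0,0.4]]' >/dev/null
python3 d.py 0.6525 0.059 0.1458
```

```text
force: [-0.2, -0.4, -0.1]
force: [-2.7, 0.9, 12.8]
at [0.4671 0.0231 0.0739] yaw 90.28 t 25.125 units x,y,z,twist: 1.54 0.06 -1.1 0.04 F [-2.7  0.9 12.8] w 46.61 ff 39.09
at [0.4671 0.0231 0.1461] yaw 90.3 t 25.75 units x,y,z,twist: 0.58 3.09 0.0 0.04 F [-0.1  0.1 -1.5] w 46.45 ff 42.19
```

```bash

python3 -m creep '[[0.05,0.3,0,0,0.4],[0.15,0.9,0,0,0.4],[0.3,1.6,0,0,0.4],[0.45,2.3,0,0,0.4],[0.55,2.9,0,0,0.4]]' >/dev/null
python3 -m creep '[[0.03,0.19,0,0,0.4],[0.03,0.19,0,0,0.4],[0.03,0.19,0,0,0.4]]' >/dev/null
python3 d.py 0.6525 0.059 0.0938
python3 - <<'E'
from h import *
p=status.observe()
im=grab_frame('wrist');cv2.imwrite('pics/w11.png',im)
z=p['position'][2]-.074
for r in(190,196,202): print(matfit(im,r,257,178,z))
E
```

```text
at [0.6512 0.0584 0.1453] yaw 90.27 t 26.75 units x,y,z,twist: 0.01 0.02 0.86 0.03 F [-0.2 -0.3 -1.3] w 46.91 ff 42.2
(array([-8.24462326e-06,  1.32817648e-03]), np.float64(0.0003449974470072963), array([ 217,  162,   83,   28, 1730], dtype=int32))
(array([-5.59444848e-05,  1.35173476e-03]), np.float64(0.0004271036964658391), array([ 215,  162,   87,   34, 2245], dtype=int32))
(array([-9.35435607e-05,  1.35108693e-03]), np.float64(0.0005489190082940596), array([ 214,  162,   88,   40, 2770], dtype=int32))
```

View pics/w11.png

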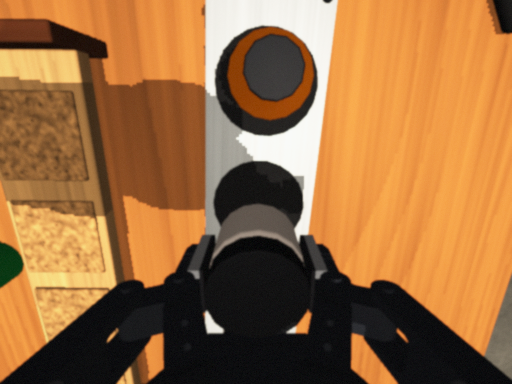

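The jar is over the last free mat, whose upper half is at (257,162–200), with about +1.3 mm in y to go. The bottle stands well on its mat at (268,78).

```bash

python3 -m creep '[[0,0.02,0.25,0,0.4],[0,0.02,0.5,0,0.4],[0,0.02,0.7,0,0.4],[0,0.02,0.8,0,0.4],[0,0.02,0.84,0,0.4]]' |grep ^force
python3 -m creep '[[0,0,0.02,0,0.4],[0,0,0.02,0,0.4]]' |grep ^force
python3 -m creep '[[0,0,0.015,0,0.4],[0,0,0.015,0,0.4]]' |grep ^force
python3 d.py 0.6525 0.059 0.0938
```

```text
force: [-0.7, -0.2, -1.1]
force: [-0.2, -0.3, -0.0]
force: [-4.7, -1.0, 12.1]
at [0.6536 0.0587 0.094 ] yaw 90.29 t 27.925 units x,y,z,twist: 0.0 -0.02 0.0 0.04 F [-4.7 -1.  12.1] w 46.63 ff 43.52
```

```bash

python3 -m creep '[[0,0,0,0,0.65],[0,0,0,0,0.8],[0,0,0,0,1],[0,0,0,0,1]]' |grep -E 'force|width'
python3 -m creep '[[0,0,-0.3,0,1],[0,0,-0.8,0,1],[0,0,-1.4,0,1],[0,0,-2,0,1],[0,0,-2.4,0,1]]' >/dev/null
python3 -m creep '[[0,-0.9,0,0,1],[0,-1.8,0,0,1],[0,-2.7,0,0,1],[0,-3.2,0,0,1],[0,-3.2,0,0,1]]' >/dev/null
python3 - <<'E'
from h import *
np.set_printoptions(precision=4,suppress=True)
a=grab_frame('scene');
cv2.imwrite('pics/end.png',cv2.resize(a[120:350,200:460],None,fx=2.6,fy=2.6))
M=np.array([[.6565,.1476],[.6519,.0577],[.6473,-.0322],[.6427,-.122]])
for n,k in(('bottle',[0]),('jar_a',[1,2]),('tin',[3])):
    D=dets('scene',n)
    for i in k:
        b=box(n,M[i]+[.0016,-.0025],.074,'scene'); d=[q for q in D if np.abs(q[1]-b).max()<25]
        if d: q=min(d,key=lambda q:np.abs(q[1]-b).max()); x,e=fit(n,.074,[('scene',q[1])],M[i]); print(n,i,'off mat (scene)',(x-M[i]-[.0016,-.0025]),e)
E
```

```text
force: [-0.1, -0.6, -0.4]
grip_width: 0.0852
finger_force: 0.0
bottle 0 off mat (scene) [ 0.0011 -0.0009] 1.0281757014129767
jar_a 1 off mat (scene) [-0.0011 -0.0019] 3.5482678595079165
jar_a 2 off mat (scene) [-0.0008  0.003 ] 1.8818414330335713
tin 3 off mat (scene) [0.001  0.0005] 1.9199834245283682
```

View pics/end.png

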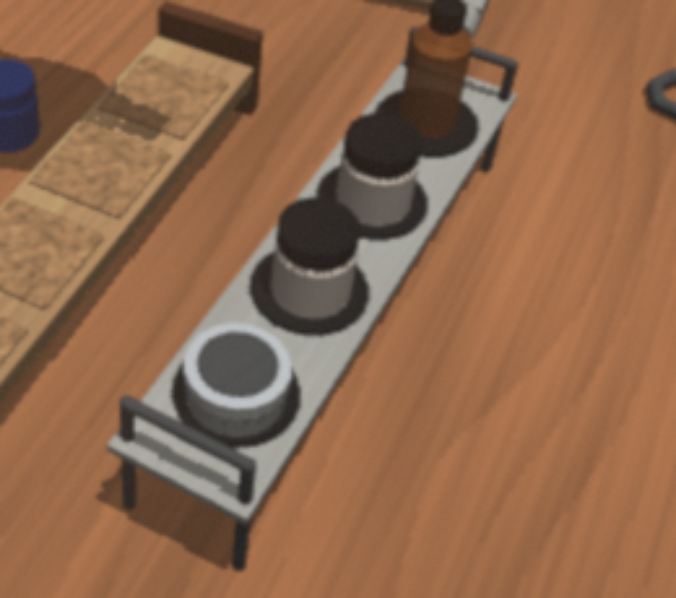

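All four stand upright and centred within about 3 mm. From left to right they are bottle (437,85), jar (378,175), jar (315,260) and tin (237,380).

```bash
python3 -c "
from workcell import bot; print(bot.job_done())"
```

```text
the job is handed in; nothing more can be done
None
```

The job is handed in: bottle, jar, jar and tin stand upright from left to right on the steel rack, each within about 3 mm of its mat's centre, after about 30 s of robot time.

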